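# Stroke the roller deck of a parcel scale

## Task

Check that the rollers of the parcel scale run freely: with the fingertips, stroke lightly along the top of the roller row from the roller next to the stop plate to the roller at the open end, so that each of the six rollers visibly turns, one after the other, in the direction of the stroke. Keep the touch light so the sprung deck only sinks a little, never stroke back towards the stop plate, then lift clear of the scale. Leave the check weight and the other things around the scale where they are; pick nothing up.

Things in the scene. Friction and masses are not known exactly. Their poses are not given: they have to be found in the camera images.
- scale: Parcel scale with a roller top, fixed: grey base 200 x 390 x 30 mm, on it a sprung deck with a row of six plain steel rollers (30 mm diameter, 124 mm long, 40 mm apart). Origin on the table under the row's middle; z up, y along the row towards the stop plate (within 0.4 rad of world y), x along the rollers. Roller axes at y = +100, +60, +20, -20, -60, -100 mm, roller tops at z = 95 mm.
- stop_plate_top (a point): Middle of the top edge of the stop plate: fixed upright steel sheet 150 mm wide, 4 mm thick, at scale y = +152 mm, its top 30 mm above the roller tops. Behind it is a ledge 60 mm high (scale y = +155 to +245 mm) with a small display. The scale's other end (y = -125 mm) is open.
- first_roller_top (a point): Middle of the top line of the first roller, the one next to the stop plate; rides with the deck. The deck's two side rails (scale x = +-69 mm) end 7 mm below the roller tops.
- last_roller_top (a point): Middle of the top line of the last roller, the one at the open end, 200 mm from the first; rides with the deck.
- deck (a joint): How far the sprung deck with its rollers is pressed down, m: 0 at rest (up), limit 0.018. It starts to sink at about 1 N and then takes about 0.4 N per mm more (5 mm is 3 N, 14 mm about 6.6 N), and rises again when let go.
- roller0 (a joint): Turn of the first (next to the stop plate) roller about its axle, rad: 0 at the start, grows when its top is stroked away from the stop plate, towards the open end. Turns easily and stops by itself within a fraction of a second.
- roller1 (a joint): Turn of the second roller about its axle, rad: 0 at the start, grows when its top is stroked away from the stop plate, towards the open end. Turns easily and stops by itself within a fraction of a second.
- roller2 (a joint): Turn of the third roller about its axle, rad: 0 at the start, grows when its top is stroked away from the stop plate, towards the open end. Turns easily and stops by itself within a fraction of a second.
- roller3 (a joint): Turn of the fourth roller about its axle, rad: 0 at the start, grows when its top is stroked away from the stop plate, towards the open end. Turns easily and stops by itself within a fraction of a second.
- roller4 (a joint): Turn of the fifth roller about its axle, rad: 0 at the start, grows when its top is stroked away from the stop plate, towards the open end. Turns easily and stops by itself within a fraction of a second.
- roller5 (a joint): Turn of the sixth and last (at the open end) roller about its axle, rad: 0 at the start, grows when its top is stroked away from the stop plate, towards the open end. Turns easily and stops by itself within a fraction of a second.
- check_weight: Loose steel check weight, 42 mm in diameter, 55 mm high, with a knob; stands on the scale's ledge behind the stop plate, its top 115 mm above the table. Origin: centre of its underside. Bystander.
- tape_roll: Roll of packing tape lying flat, 100 mm across, 48 mm high. Origin: centre of its underside. Bystander beyond the scale.
- cartridge: Black printer cartridge, about 70 x 240 x 50 mm. Origin: centre of its underside. Bystander beyond the scale.
- small_carton: Small cardboard box, 110 x 90 x 60 mm, past the open end of the scale. Origin: centre of its underside. Bystander.
- screw_jar: Small jar of screws, 60 mm in diameter, 75 mm high, on the robot's side of the scale. Origin: centre of its underside. Bystander.
- stapler: Desk stapler, 35 x 130 x 41 mm, on the robot's side of the scale. Origin: centre of its underside. Bystander.

How it is judged:
By the outcome, as a careful person would: the job done as asked, in the order asked, and still so for the second after the job is handed in, with the robot touching nothing.
It also fails if it takes over 35 s, if anything falls off the work surface, if the arm or the gripper's body presses on something with over 40 N, if the wrist force passes 120 N, or if a joint passes its speed limit or range.

## Robot

A 7-joint arm with a two-finger parallel gripper is mounted at the origin on the work surface. World frame = base frame: x ahead of the robot, y to its left, z up, the work surface at z = 0. Lengths are in m, angles in rad, forces in N, time in s.
With the tool pointing down it reaches from about 0.4 to 0.85 m from the base axis. Payload 10.4 kg.
Tool frame: the origin (TCP) lies midway between the tips of the shut fingers; the grasp point (between the pads) lies 19 mm behind it; z points along the fingers, y is the line along which they close (so a half turn about z gives the same grasp; the last joint's range is limited). The gripper opens to 87 mm and grips with 3 to 60 N. Pads are 19 mm wide; open, the fingers measure 117 mm over their backs; the gripper's body (75 mm by 190 mm) begins 51 mm behind the grasp point.
Start: joints at [1.144, 0.332, -0.065, 1.46, 0.022, 1.35, -0.088], TCP at [0.246, -0.575, 0.223] pointing down, gripper open.
Joint ranges: [-2.6, 2.6], [-0.5, 2.12], [-1.47, 1.34], [0.16, 2.42], [-1.27, 4.41], [0.06, 2.06], [-2.6, 2.6]. Speed limits (rad/s): [2.22, 2.22, 2.79, 2.79, 3.14, 3.14, 3.14].

## Interface

Orientations are given as a unit quaternion [x, y, z, w].
In Python, from bench import r gives the robot as it stands.
- The arm moves only by the tool arm_command, never from a script. Its argument "moves" is one flat list of numbers, 4 for each row, row after row: the shift along the tool's x, y, z in cm, then the turn about the tool's z in degrees. A call has 1 to 12 rows; each row shifts and turns the commanded pose from where the row before left it, along the tool's axes as they then stand; what a row does not reach is not made up. A row lasts 1/12 s, in which the tool goes at most 41.7 mm and 7.16 degrees, less where a joint would pass 70% of its speed; a pose out of reach is approached as far as the arm can. A call with a gripper value outside its range is refused whole. "fingers" is the opening in per cent of the stroke, from 0 (shut) to 100 (fully open), set as the call begins (left out, the last holds). The fingers move at their own pace and stop on an object; "squeeze" is the grip in N (left out, the last holds). Time passes only in rows, so rows that do not move let the fingers close. It gives the time, the measured TCP pose, the force, the opening and the grip force at its end, in the units of the state.
- r.read_state(): the state, without advancing time (a new reading comes with each control period).
- r.camera(name): name is "scene" or "top" or "wrist"; returns the picture (384x512x3 uint8, red, green, blue); there is no depth.
- r.camera_info(name): a dict with "fx", "fy", "cx", "cy" (pixels), "origin" and "attitude" of the camera in the world. Camera axes: x right, y up, looking along -z (the intrinsics and any distortion apply to the point x, -y, -z); pixel columns grow to the right and rows downward; lengths in m; the calibration is good to about 2 mm. The wrist camera is an equidistant fisheye: a pixel r from the principal point sees the ray r / f radians off the axis. A picture is of the moment at which its call begins: read the wrist's pose just before it. camera_info takes no time and is no camera call; for the wrist camera it gives the pose at the moment of the call.
- r.close_job(): hands the job in; it is judged then, once.
The state is a dict: "time": time; "joint_positions": joint angles; "joint_vel": joint speeds; "joint_torque": joint torques, N m; "ee_pos": TCP position; "eef_rot": TCP orientation; "ft_force": force on the tool from outside, world axes, zero at the start; "torque": the same for the moment, N m; "width": finger opening in m; "grip_force": force on a finger pad.
Only numpy, scipy, OpenCV 4.12 (cv2) and the standard library are available. Lean on these libraries where they do the work, as an engineer would, in place of code of your own. Each camera call takes 0.05 s, during which the arm holds its last target. There are 200 camera calls.

## Working session

There is one attempt and no reset: what is moved stays moved. The work goes in short steps, Python scripts to look and compute and a tool call to move; the robot and the scene stay as the last step left them, time stands still between calls to the robot, and variables do not carry over. Pictures are saved under pics/ and viewed, at most 10 in all, crops included, and the job is handed in when it is done.

Besides the shell and the picture viewer there is one more tool, called after ">>>" as a command line: name --argument value ..., lists and objects as JSON in quotes. arm_command: Moves the arm, as the interface text tells. Its arguments: {"type":"object","properties":{"moves":{"type":"array"},"fingers":{"type":"number"},"squeeze":{"type":"number"}},"required":["moves"]}

```bash
mkdir -p pics; python3 - <<'E'
from bench import r
import cv2,numpy as np
s=r.read_state();print(s['time'],s['ee_pos'],s['eef_rot'],s['width'],s['ft_force'])
for n in('scene','top'):
    i=r.camera_info(n);print(n,i);cv2.imwrite(f'pics/{n}0.png',r.camera(n)[:,:,::-1])
E
```

```text
0.0 [ 0.24542107 -0.57437962  0.22175249] [ 9.79681707e-01  2.00557350e-01 -1.73387597e-04 -6.87790062e-04] 0.08714098186302896 [0.02391609 0.44263007 0.41532451]
scene {'fx': 368.4244364944902, 'fy': 368.4244364944902, 'cx': 260.6644087132959, 'cy': 188.34329073187786, 'origin': array([1.05682293, 0.0325707 , 0.90458199]), 'attitude': array([0.17615015, 0.19736448, 0.71667455, 0.64528752])}
top {'fx': 401.44189204385015, 'fy': 401.44189204385015, 'cx': 260.3156553761322, 'cy': 188.58273797492322, 'origin': array([ 0.54907909, -0.01909163,  0.89038476]), 'attitude': array([ 0.02413875, -0.02163022, -0.70199606,  0.71144289])}
```

View pics/top0.png

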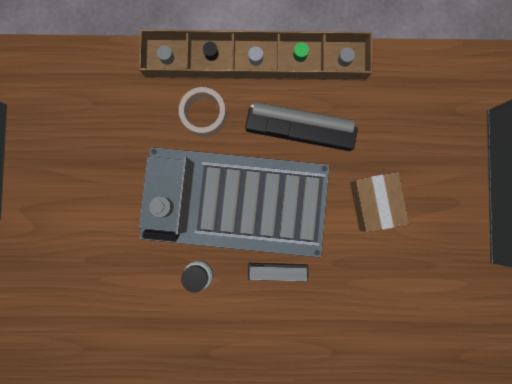

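View pics/scene0.png

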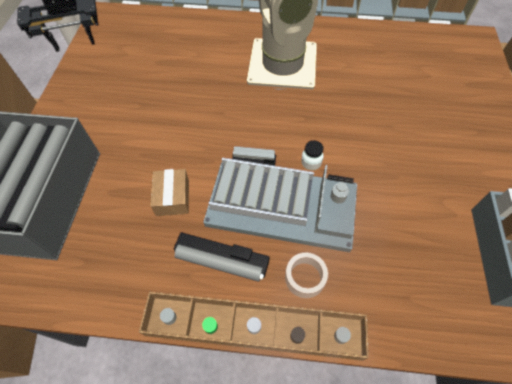

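The top view shows the scale at columns 140–328, rows 148–256. The first roller is at about (210,199), the last at about (311,208), and the stop plate is at column ~187. The scene view agrees.

```bash
cat > h.py <<'E'
import numpy as np
from scipy.spatial.transform import Rotation as R
def cast(i,uv,z):
    uv=np.atleast_2d(uv).astype(float)
    d=np.c_[(uv[:,0]-i['cx'])/i['fx'],-(uv[:,1]-i['cy'])/i['fy'],-np.ones(len(uv))]
    d=R.from_quat(i['attitude']).apply(d);o=np.array(i['origin'])
    return o+d*((z-o[2])/d[:,2])[:,None]
E
python3 - <<'E'
from bench import r
from h import *
import cv2
i=r.camera_info('top');im=cv2.imread('pics/top0.png')
roi=im[160:245,195:325];hsv=cv2.cvtColor(roi,cv2.COLOR_BGR2HSV)
m=((hsv[...,1]<40)&(hsv[...,2]>95)).astype(np.uint8)*255
c,_=cv2.findContours(cv2.erode(m,np.ones((2,2))),cv2.RETR_EXTERNAL,cv2.CHAIN_APPROX_NONE)
for k in c:
    if cv2.contourArea(k)<150: continue
    (x,y),wh,a=cv2.minAreaRect(k);p=(x+195.,y+160.)
    print(np.round(p,1),np.round(wh,1),round(a,1),cast(i,p,0.09).round(4))
cv2.imwrite('pics/crop.png',np.hstack([cv2.resize(roi,None,fx=3,fy=3),cv2.cvtColor(cv2.resize(m,None,fx=3,fy=3),cv2.COLOR_GRAY2BGR)]))
E
```

```text
[309.7 208.5] [12.8 61.3] 5.4 [[ 0.5626 -0.1147  0.09  ]]
[289.8 206.5] [12.6 61.3] 5.7 [[ 0.566  -0.0751  0.09  ]]
[269.9 204.5] [12.5 61.2] 6.0 [[ 0.5693 -0.0354  0.09  ]]
[250.  202.5] [12.4 61.1] 6.2 [[0.5729 0.0043 0.09  ]]
[230.2 200.5] [12.3 61.1] 6.3 [[0.5763 0.0438 0.09  ]]
[210.3 198.6] [12.3 60.9] 6.6 [[0.5796 0.0836 0.09  ]]
[259.5 202. ] [ 84. 129.] 90.0 [[ 0.5741 -0.0146  0.09  ]]
```

View pics/crop.png

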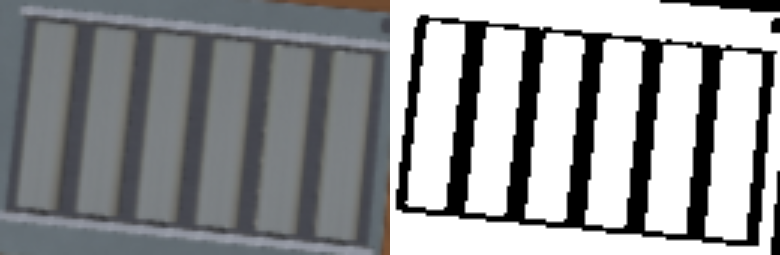

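The rollers fit well: first at (0.580, 0.084), last at (0.563, −0.115), so the scale is yawed −0.086 rad. Next I shut the fingers and move at height to a point above the gap between the first roller and the stop plate.

>>> arm_command --moves '[2.6, -2.3, 0, 0, 2.6, -2.3, 0, 0, 2.6, -2.3, 0, 0, 2.6, -2.3, 0, 0, 2.6, -2.3, 0, 0, 2.6, -2.3, 0, 0, 2.6, -2.3, 0, 0, 2.6, -2.3, 0, 0, 2.6, -2.3, 0, 0, 2.6, -2.3, 0, 0, 2.6, -2.3, 0, 0]' --fingers 0

```text
time: 1.02
ee_pos: [0.4094, -0.228, 0.2224]
eef_rot: [0.98, 0.2, -0.0, 0.0]
ft_force: [-0.2, -0.5, -0.5]
width: 0.0214
grip_force: 0.0
```

>>> arm_command --moves '[2.6, -2.3, 0, 0, 2.6, -2.3, 0, 0, 2.6, -2.3, 0, 0, 2.6, -2.3, 0, 0, 2.6, -2.3, 0, 0, 2.6, -2.3, 0, 0, 2.6, -2.3, 0, 0, 2.6, -2.3, 0, 0, 2.6, -2.3, 0, 0, 2.6, -2.3, 0, 0]'

```text
time: 1.85
ee_pos: [0.5582, 0.0854, 0.2223]
eef_rot: [0.98, 0.2, -0.0, 0.0]
ft_force: [0.8, -0.8, 0.9]
width: 0.0006
grip_force: 0.0
```

>>> arm_command --moves '[0, 0, 0, -6.9, 0, 0, 0, -6.9, 0, 0, 0, -6.9, 0, 0, 0, -6.9, 0, 0, 0, -6.9, 0, 0, 0, -6.9, 0, 0, 0, -6.9, 0, 0, 0, -6.9, 0, 0, 0, -6.9, 0, 0, 0, 0]'

```text
time: 2.68
ee_pos: [0.5577, 0.0838, 0.2221]
eef_rot: [0.734, 0.679, -0.0, -0.0]
ft_force: [-0.3, -0.6, 0.3]
width: 0.0007
grip_force: 0.0
```

```bash
cat > w.py <<'E'
from bench import r
from h import *
s=r.read_state();Q=R.from_quat(s['eef_rot']);M=Q.as_matrix()
first=np.array([.5796,.0836,.095]);last=np.array([.5626,-.1147,.095]);mid=(first+last)/2
Y=(first-last)/np.linalg.norm(first-last);X=np.array([Y[1],-Y[0],0])
p=s['ee_pos']-mid
print('t',round(s['time'],2),'ee',s['ee_pos'].round(4),'scale x,y,dz mm',(1e3*np.array([p@X,p@Y,p[2]])).round(1),'F',s['ft_force'].round(2),'w',s['width'])
print('heading err deg (tool x vs Y)',np.degrees(np.arctan2(Y[1],Y[0])-np.arctan2(M[1,0],M[0,0])).round(2),'toolz',M[:,2].round(4),'q',s['joint_positions'].round(2))
g=mid+.128*Y+[0,0,.05];print('to hover, tool cm',(100*M.T@(g-s['ee_pos'])).round(2))
E
python3 w.py
```

```text
t 2.68 ee [0.5577 0.0838 0.2221] scale x,y,dz mm [-21.9  97.8 127.1] F [-0.35 -0.58  0.26] w 0.0006938583104840292
heading err deg (tool x vs Y) -0.46 toolz [-8.e-04 -1.e-04 -1.e+00] q [ 0.45  0.29 -0.81  1.59  0.22  1.35 -0.47]
to hover, tool cm [3.   2.22 7.71]
```

>>> arm_command --moves '[1.0, 0.7, 0, 0.5, 1.0, 0.8, 0, 0, 1.0, 0.7, 0, 0, 0, 0, 2, 0, 0, 0, 2, 0, 0, 0, 2, 0, 0, 0, 1.7, 0, 0, 0, 0, 0, 0, 0, 0, 0]'

```text
time: 3.43
ee_pos: [0.582, 0.1117, 0.1451]
eef_rot: [0.74, 0.673, -0.001, -0.001]
ft_force: [0.2, 0.3, 1.0]
width: 0.0004
grip_force: 0.0
```

```bash
python3 w.py; python3 - <<'E'
from bench import r
import cv2
a=r.camera('wrist')[:,:,::-1];b=r.camera('scene')[120:270,180:380,::-1]
cv2.imwrite('pics/w1.png',a);cv2.imwrite('pics/s1.png',cv2.resize(b,None,fx=3,fy=3))
E
```

```text
t 3.43 ee [0.582  0.1117 0.1451] scale x,y,dz mm [ -0.  127.8  50.1] F [0.25 0.29 0.96] w 0.00041695526027143266
heading err deg (tool x vs Y) 0.52 toolz [-1.7e-03 -2.0e-04 -1.0e+00] q [ 0.35  0.43 -0.78  1.61  0.31  1.23 -0.58]
to hover, tool cm [0.02 0.   0.01]
```

View pics/w1.png

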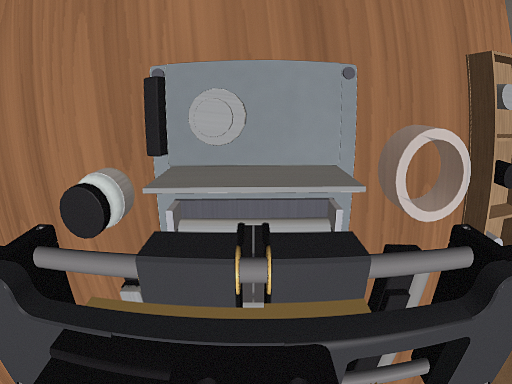

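View pics/s1.png

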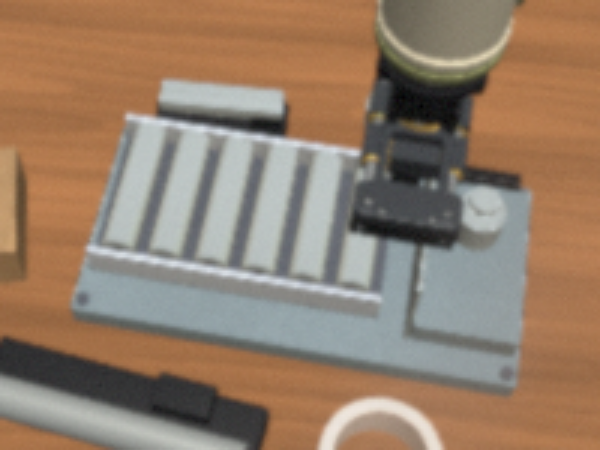

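The wrist view shows the fingertips (253,290) in front of the stop plate (row ~180), clear of it and centred across the row. The scene view shows the gripper over the gap and the weight untouched. I'll descend in the gap to 3 mm below roller-top height.

>>> arm_command --moves '[0, 0, 1, 0, 0, 0, 1, 0, 0, 0, 1, 0, 0, 0, 1, 0, 0, 0, 1.0, 0, 0, 0, 0.3, 0, 0, 0, 0, 0, 0, 0, 0, 0]'

```text
time: 4.2
ee_pos: [0.5825, 0.112, 0.0925]
eef_rot: [0.739, 0.674, -0.0, -0.0]
ft_force: [0.3, 0.2, -0.0]
width: 0.0004
grip_force: 0.0
```

```bash
python3 w.py
```

```text
t 4.2 ee [0.5825 0.112  0.0925] scale x,y,dz mm [  0.5 128.   -2.5] F [ 0.31  0.21 -0.03] w 0.0004224440718743306
heading err deg (tool x vs Y) 0.36 toolz [-2.e-04  1.e-04 -1.e+00] q [ 0.33  0.48 -0.76  1.67  0.36  1.14 -0.61]
to hover, tool cm [-0.   -0.05 -5.25]
```

>>> arm_command --moves '[-0.8, 0, 0.05, 0, -0.8, 0, 0, 0, -0.8, 0, 0, 0, -0.8, 0, 0, 0]'

```text
time: 4.53
ee_pos: [0.5798, 0.0786, 0.0925]
eef_rot: [0.739, 0.674, 0.0, 0.0]
ft_force: [-0.1, 0.3, 2.1]
width: 0.0005
grip_force: 1.1
```

```bash
python3 w.py
```

```text
t 4.53 ee [0.5798 0.0786 0.0925] scale x,y,dz mm [ 0.6 94.5 -2.5] F [-0.13  0.32  2.11] w 0.00047565991165007755
heading err deg (tool x vs Y) 0.41 toolz [ 9.e-04 -5.e-04 -1.e+00] q [ 0.39  0.46 -0.76  1.69  0.34  1.13 -0.55]
to hover, tool cm [ 3.35 -0.08 -5.25]
```

The force is 2.1 N at about 2.5 mm of sink, which is a light touch, so I'll carry on along the row.

>>> arm_command --moves '[-0.8, 0, 0, 0, -0.8, 0, 0, 0, -0.8, 0, 0, 0, -0.8, 0, 0, 0, -0.8, 0, 0, 0, -0.8, 0, 0, 0, -0.8, 0, 0, 0, -0.8, 0, 0, 0, -0.8, 0, 0, 0, -0.8, 0, 0, 0, -0.8, 0, 0, 0]'

```text
time: 5.45
ee_pos: [0.5714, -0.0085, 0.092]
eef_rot: [0.739, 0.674, -0.0, 0.0]
ft_force: [0.4, -0.3, 0.3]
width: 0.0004
grip_force: 0.5
```

```bash
python3 w.py
```

```text
t 5.45 ee [ 0.5714 -0.0085  0.092 ] scale x,y,dz mm [-0.3  7.1 -3. ] F [ 0.42 -0.35  0.31] w 0.00038562292896730376
heading err deg (tool x vs Y) 0.36 toolz [-0.e+00 -2.e-04 -1.e+00] q [ 0.54  0.42 -0.74  1.73  0.32  1.11 -0.39]
to hover, tool cm [12.09 -0.04 -5.3 ]
```

>>> arm_command --moves '[-0.7, 0, 0, 0, -0.7, 0, 0, 0, -0.7, 0, 0, 0, -0.5, 0, 0, 0]'

```text
time: 5.78
ee_pos: [0.5689, -0.0346, 0.092]
eef_rot: [0.739, 0.674, -0.0, 0.0]
ft_force: [0.4, 0.3, 1.4]
width: 0.0004
grip_force: 1.2
```

```bash
python3 w.py; python3 - <<'E'
from bench import r
import cv2
for k in range(4):
    im=r.camera('scene'); print(r.read_state()['ft_force'].round(2))
cv2.imwrite('pics/s2.png',cv2.resize(im[120:270,180:380,::-1],None,fx=3,fy=3))
E
```

```text
t 5.78 ee [ 0.5689 -0.0346  0.092 ] scale x,y,dz mm [ -0.5 -19.2  -3. ] F [0.39 0.25 1.45] w 0.00042439968582383566
heading err deg (tool x vs Y) 0.39 toolz [-2.e-04 -4.e-04 -1.e+00] q [ 0.58  0.42 -0.73  1.73  0.31  1.11 -0.34]
to hover, tool cm [14.72 -0.05 -5.3 ]
[-0.84 -1.53  1.53]
[-0.08  0.43  1.82]
[-0.83  0.57  2.9 ]
[-0.33  0.3   2.18]
```

View pics/s2.png

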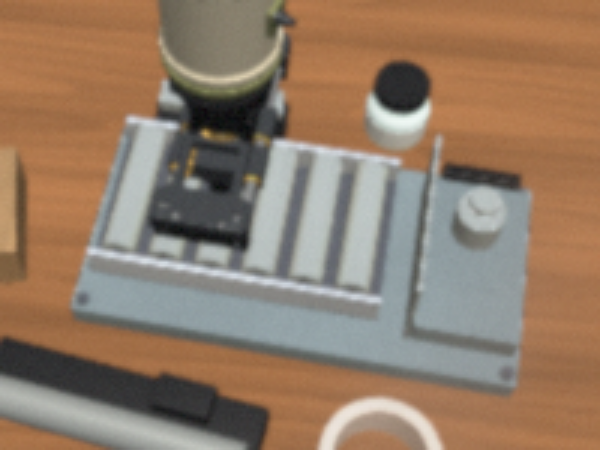

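The gripper is over the fourth roller (~(200,200)), the average force is about 2 N, and the bystanders haven't moved. Next I finish the stroke past the open end and lift.

>>> arm_command --moves '[-0.8, 0, 0, 0, -0.8, 0, 0, 0, -0.8, 0, 0, 0, -0.8, 0, 0, 0, -0.8, 0, 0, 0, -0.8, 0, 0, 0, -0.8, 0, 0, 0, -0.8, 0, 0, 0, -0.8, 0, 0, 0, -0.8, 0, 0, 0]'

```text
time: 6.82
ee_pos: [0.5617, -0.114, 0.0921]
eef_rot: [0.739, 0.674, -0.0, 0.0]
ft_force: [0.2, -0.4, 1.9]
width: 0.0005
grip_force: 1.1
```

```bash
python3 w.py
```

```text
t 6.82 ee [ 0.5617 -0.114   0.0921] scale x,y,dz mm [ -1.  -98.9  -2.9] F [ 0.19 -0.4   1.92] w 0.0005326794937059586
heading err deg (tool x vs Y) 0.36 toolz [ 1.e-04 -1.e-04 -1.e+00] q [ 0.7   0.42 -0.7   1.72  0.3   1.11 -0.19]
to hover, tool cm [22.69 -0.05 -5.29]
```

>>> arm_command --moves '[-0.8, 0, 0, 0, -0.8, 0, 0, 0, -0.8, 0, 0, 0, -0.8, 0, 0, 0, -0.6, 0, 0, 0, 0, 0, -1.5, 0, 0, 0, -2.5, 0, 0, 0, -2.5, 0, 0, 0, -2.5, 0, 0, 0, -2, 0, 0, 0, 0, 0, 0, 0, 0, 0]'

```text
time: 7.82
ee_pos: [0.5587, -0.1513, 0.2029]
eef_rot: [0.739, 0.674, 0.0, 0.001]
ft_force: [1.1, -0.2, -0.8]
width: 0.0003
grip_force: 0.0
```

```bash
python3 w.py; python3 - <<'E'
from bench import r
import cv2
cv2.imwrite('pics/s3.png',r.camera('scene')[:,:,::-1])
E
```

```text
t 7.82 ee [ 0.5587 -0.1513  0.2029] scale x,y,dz mm [  -0.7 -136.3  107.9] F [ 1.13 -0.18 -0.79] w 0.0002648099264937794
heading err deg (tool x vs Y) 0.37 toolz [ 1.8e-03 -8.0e-04 -1.0e+00] q [ 0.78  0.32 -0.72  1.59  0.22  1.31 -0.07]
to hover, tool cm [26.43 -0.11  5.77]
```

View pics/s3.png

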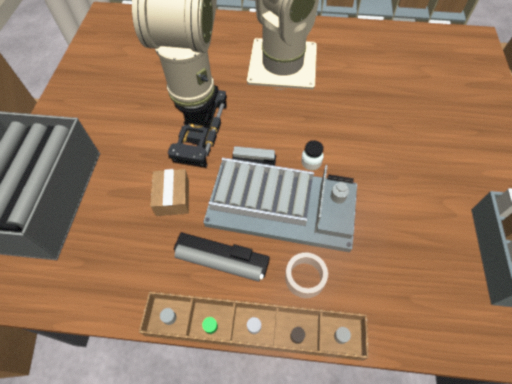

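The gripper is lifted clear at about (190,150), and the weight (340,190), carton (170,192) and the other things are where they started. I'm handing the job in.

```bash
python3 -c "
from bench import r
print(r.close_job())"
```

```text
the job is handed in; nothing more can be done
None
```

I stroked all six rollers in order from the stop plate to the open end with about 2 N (deck sinking about 3 mm) and lifted clear with nothing else moved; the turning itself was inferred from contact force and position, as no picture can show plain rollers turn, and the job is handed in.

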